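Hook down the tin and jog the paint shaker

TASK

Swing the paint shaker's level hold-down arm across the top of the tin until it is fully home in its catch, and only then press the spring-loaded run paddle about half-way down (slow speed) and keep it there: the program finishes while the gripper is still holding the paddle at half travel, and never pushes it right to the bottom. The tin stays in its carrier, the arm stays home, and leave the other things on the table where they are.

Things in the scene. Friction and masses are not known exactly. Their poses are not given: they have to be found in the camera images.
- shaker: the paint shaker, fixed: grey box 160 (x) x 200 (y) x 70 mm high with a paint tin in a round carrier mid-top (lid 149 mm above the table). Origin under the middle of the box, z up. A hinge post stands at its +y side (60 mm from the middle), the catch, a small post with an upright back plate, at its -y side (68 mm). Catch and tin reach at most 161 mm, the hinge cap 169 mm
- hook_hinge (a point): point on the vertical hinge axis of the hold-down arm, at the height of the middle of the arm's knob (179 mm above the table); fixed to the shaker at its own (0, +60 mm)
- hook_knob (a point): middle of the knob of the hold-down arm: upright black cylinder 16 mm across and 36 mm high (161 to 197 mm above the table), 160 mm from the hinge axis at the end of a flat steel bar 22 mm wide whose top is at 161 mm. It travels level round the hinge; closed, it is at the shaker's own (0, -100 mm)
- hook (a joint): hold-down arm, rad: 0 = home against the back of its catch (bar along the shaker's -y from the hinge; a hard stop), grows as it swings open, clockwise seen from above, towards the shaker's -x (front) side; starts 0.6 to 1.2 open. Light friction (about 0.1 N m), stays where it is left
- tin_center (a point): middle of the loose paint tin in the carrier, 73 mm across, 75 mm high, about 0.25 to 0.5 kg; the carrier's rim is 18 mm high with 3.5 mm play all round
- paddle_box: the run control, fixed: low grey box 150 (x) x 90 (y) mm, its two side cheeks (inner faces 74 mm apart) reach 44 mm above the table. Origin under its middle, z up. The paddle, a steel plate 60 mm wide and 115 mm long, is hinged at the +x end and its free end rises towards -x
- paddle_hinge (a point): middle of the paddle's hinge axis (which runs along the box's y), 30 mm above the table, at the box's own (+60 mm, 0)
- paddle_pad (a point): middle of the top face of the black rubber pad (45 x 50 mm) on the paddle, the place to press, 85 mm along the plate from the hinge; at rest about 62 mm above the table, at half travel about 50 mm, fully down about 37 mm. At half travel the plate slopes about 9 degrees
- paddle (a joint): run paddle, rad: 0 = released (plate sloping 0.30 up), 0.15 = half-way, 0.30 = bottom stop (plate level). Sprung back: pressing at the pad takes about 3 N to start, 6 N at half-way, 9 N at the bottom
- jar_mid (a point): low open glass jar, 68 mm across, 62 mm high; point half-way up
- brush_grip (a point): flat paint brush lying on the table; point on its handle
- tape_mid (a point): roll of tape lying flat, 90 mm across, 24 mm high; point at its centre
- knife_grip (a point): palette knife lying on the table; point on its handle
- tube_center (a point): aluminium paint tube lying flat, 110 x 34 x 22 mm plus a small white cap; point at its middle
- spare_tin_center (a point): second paint tin like the one in the shaker, standing on the table; point at its centre

How it is judged:
On the way, in this order (a step that is already met when the one before it is completed fails the run):
1. the hold-down arm is home in its catch (within 0.06 rad) with the paddle not yet pressed (value of joint hook below 0.06 rad and value of joint paddle below 0.05 rad), for 0.2 s.
2. the paddle is pressed to half travel (0.09 to 0.21 rad) with the arm home (value of joint hook below 0.06 rad and value of joint paddle between 0.09 and 0.21 rad), for 0.3 s.
At the end, for the whole second after the job is handed in: the hold-down arm is home (joint under 0.06 rad), the paddle is held still at half travel (0.09 to 0.21 rad) by the gripper pressing on it with more than 2 N, and the tin stands upright (within 0.1 rad) in the carrier (within 12 mm of its middle) (all of step 2 and velocity of joint paddle between -0.05 and 0.05 rad/s and contact force between the fingers and paddle_box above 2 N and horizontal distance between tin_center and shaker below 0.012 m and angle between tin_center's own z axis and vertical below 0.1 rad); the arm keeps its last pose, push and grip.
It fails at once if the paddle is pressed right down to its bottom stop (over 0.285 rad) (value of joint paddle above 0.285 rad).
It fails at once if the paddle is pressed while the hold-down arm is not home (value of joint paddle above 0.08 rad and value of joint hook above 0.1 rad).
It fails at once if another thing on the table is displaced by more than 30 mm (distance of any of jar_mid, brush_grip, tape_mid, knife_grip, tube_center, spare_tin_center from where it was at the start of the episode above 0.03 m).
It also fails if it takes over 48 s, if anything falls off the work surface, if the arm or the gripper's body presses on something with over 40 N, if the wrist force passes 120 N, or if a joint passes its speed limit or range.

ROBOT

A 6-joint arm with a two-finger parallel gripper is mounted at the origin on the work surface. World frame = base frame: x ahead of the robot, y to its left, z up, the work surface at z = 0. Lengths are in m, angles in rad, forces in N, time in s.
With the tool pointing down it reaches from about 0.3 to 0.85 m from the base axis. Payload 5.4 kg.
Tool frame: the origin (TCP) lies on the front face of the gripper's body, between the roots of the fingers; the fingertips stand 73 mm ahead of it and the grasp point (between the pads) lies 54 mm ahead of it; z points along the fingers, y is the direction in which the jaws open and shut (so a half turn about z gives the same grasp; the last joint's range is limited). The gripper opens to 85 mm and grips with 20 to 120 N. Pads are 22 mm wide; open, the fingers measure 114 mm over their backs; the gripper's body (76 mm by 85 mm) begins 54 mm behind the grasp point. The pads swing forward as they close: fully open they stand 13 mm farther back than shut.
Start: joints at [0.929, 0.158, 1.597, -0, 1.386, -0.21], TCP at [0.241, 0.522, 0.304] pointing down, gripper open.
Joint ranges: [-2.91, 2.91], [-0.94, 2.29], [0.18, 2.7], [-1.29, 4.43], [0.17, 2.64], [-3, 3]. Speed limits (rad/s): [2.57, 2.57, 3.14, 3.14, 3.14, 3.14].

INTERFACE

Orientations are given as a unit quaternion [w, x, y, z].
In Python, from plant import arm gives the robot as it stands.
- The arm moves only by the tool step_arm, never from a script. Its argument "motion" is text: rows parted by semicolons, each of 5 numbers parted by spaces: the opening, from 0 (shut) to 1 (fully open), then the shift along the tool's x, y, z in m, then the turn about the tool's z in degrees. In form: gripper dx dy dz turn; .... A call has 1 to 20 rows; each row shifts and turns the commanded pose from where the row before left it, along the tool's axes as they then stand; what a row does not reach is not made up. A row lasts 1/10 s, in which the tool goes at most 50 mm and 8.59 degrees, less where a joint would pass 70% of its speed; a pose out of reach is approached as far as the arm can. A call with a gripper value outside its range is refused whole. The fingers move at their own pace and stop on an object; the grip force is fixed at half the most. Time passes only in rows, so rows that do not move let the fingers close. It gives the time, the measured TCP pose, the force and the opening at its end, in the units of the state.
- arm.get_state(): the state, without advancing time (a new reading comes with each control period).
- arm.get_image(name): name is "scene" or "side" or "wrist"; returns the picture (400x640x3 uint8, red, green, blue); there is no depth.
- arm.get_calibration(name): a dict with "fov_y" (degrees; the focal length in pixels is half the picture's height over the tangent of half this angle, whatever the lens; pixels are square), "cx", "cy" (the principal point, pixels), "world_from_camera" (4x4, takes a point from camera to world coordinates). Camera axes: x right, y up, looking along -z (the intrinsics and any distortion apply to the point x, -y, -z); pixel columns grow to the right and rows downward; lengths in m; the calibration is good to about 2 mm. A picture is of the moment at which its call begins: read the wrist's pose just before it. get_calibration takes no time and is no camera call; for the wrist camera it gives the pose at the moment of the call.
- arm.close_job(): hands the job in, once; it reports no verdict.
The state is a dict: "t": time; "q": joint angles; "joint_vel": joint speeds; "joint_torque": joint torques, N m; "ee_pos": TCP position; "ee_rot": TCP orientation; "contact_force": force on the tool from outside, world axes, zero at the start; "moment": the same for the moment, N m; "finger_gap": opening from 0.0 (shut) to 1.0 (fully open).
Only numpy, scipy, OpenCV 4.12 (cv2) and the standard library are available. Lean on these libraries where they do the work, as an engineer would, in place of code of your own. Each camera call takes 0.05 s, during which the arm holds its last target.

## Working session

There is one attempt and no reset: what is moved stays moved. The work goes in short steps, Python scripts to look and compute and a tool call to move; the robot and the scene stay as the last step left them, time stands still between calls to the robot, and variables do not carry over. Pictures are saved under pics/ and viewed, and the job is handed in when it is done.

Besides the shell and the picture viewer there is one more tool, called after ">>>" as name(argument=value, ...) on one line, values as JSON. step_arm: Moves the arm, as the interface text tells. Its arguments: {"type":"object","properties":{"motion":{"type":"string"}},"required":["motion"]}

```bash
mkdir -p pics; ls
cat > h.py <<'E'
import numpy as np,cv2
from plant import arm
def snap(n,f):
    im=arm.get_image(n); cv2.imwrite('pics/'+f,im[:,:,::-1]); return im
E
python3 - <<'E'
from h import *
for n in ['scene','side','wrist']:
    c=arm.get_calibration(n); snap(n,n+'0.png'); print(n,{k:(np.round(v,4).tolist() if not isinstance(v,str) else v) for k,v in c.items()})
print(arm.get_state())
E
```

```text
pics
scene {'fov_y': 45.0866, 'cx': 306.701, 'cy': 198.6419, 'world_from_camera': [[0.5135, -0.5024, 0.6957, 1.3363], [0.8581, 0.2941, -0.4209, -0.4637], [0.0068, 0.8131, 0.5821, 0.7513], [0.0, 0.0, 0.0, 1.0]]}
side {'fov_y': 57.155, 'cx': 315.3066, 'cy': 205.6691, 'world_from_camera': [[-0.9155, 0.2715, -0.297, 0.2971], [-0.4024, -0.62, 0.6736, 0.5724], [-0.0012, 0.7361, 0.6768, 0.7531], [0.0, 0.0, 0.0, 1.0]]}
wrist {'fov_y': 64.4092, 'cx': 317.1426, 'cy': 198.1269, 'world_from_camera': [[0.4176, -0.8605, -0.2918, 0.1655], [0.9086, 0.3947, 0.1366, 0.5565], [-0.0024, -0.3222, 0.9467, 0.3718], [0.0, 0.0, 0.0, 1.0]]}
{'t': 0.15, 'q': array([ 9.28908376e-01,  1.58925943e-01,  1.59793073e+00,  4.94437404e-06,
        1.38621103e+00, -2.10103376e-01]), 'joint_vel': array([-0.00143818, -0.00194257, -0.00400459,  0.00147172, -0.00072397,
        0.00061755]), 'joint_torque': array([ 5.90904801e-05, -3.96377385e+01, -3.31786144e+01, -1.67226635e-04,
        5.46846102e-03,  1.08910538e-05]), 'ee_pos': array([0.24043437, 0.52192509, 0.30313697]), 'ee_rot': array([-3.06977800e-04,  2.14219474e-01,  9.76785275e-01, -6.70605264e-04]), 'contact_force': array([-0.39195615,  0.71937412,  0.5737203 ]), 'moment': array([-0.02783576,  0.01855893,  0.05825485]), 'finger_gap': 1.0018445929113322}
```

View pics/scene0.png

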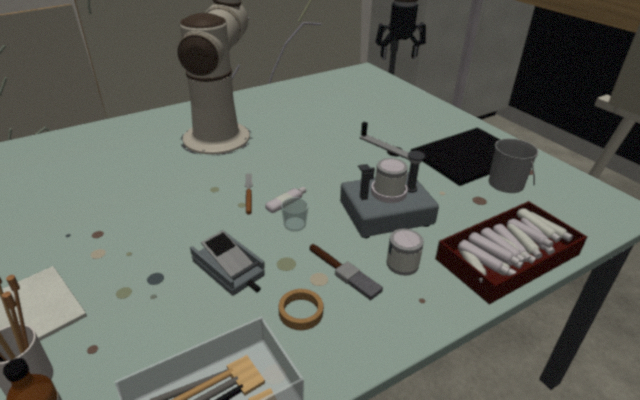

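View pics/side0.png

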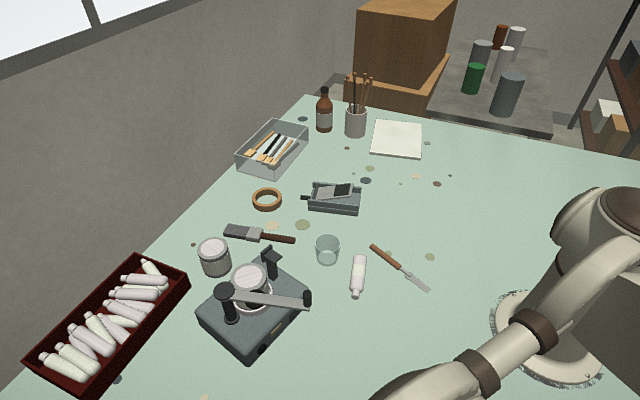

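View pics/wrist0.png

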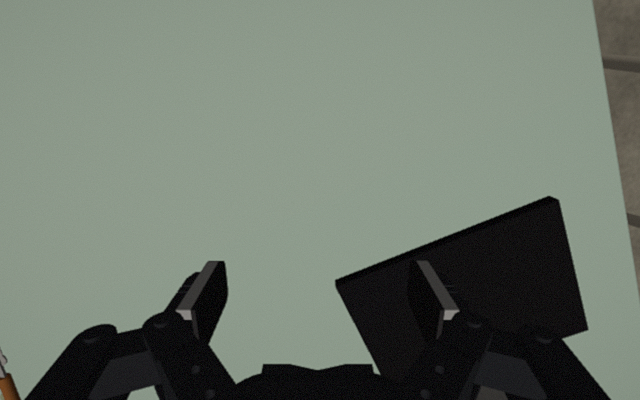

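Run:
```python
import cv2
s=cv2.imread('pics/scene0.png'); d=cv2.imread('pics/side0.png')
cv2.imwrite('pics/c1.png',cv2.resize(s[115:245,325:455],None,fx=4.6,fy=4.6,interpolation=3))
cv2.imwrite('pics/c2.png',cv2.resize(d[230:370,185:325],None,fx=4.2,fy=4.2,interpolation=3))
cv2.imwrite('pics/c3.png',cv2.resize(s[220:300,180:280],None,fx=6,fy=6,interpolation=3))
cv2.imwrite('pics/c4.png',cv2.resize(d[170:225,290:370],None,fx=8,fy=8,interpolation=3))
```

```text
(no output)
```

View pics/c1.png

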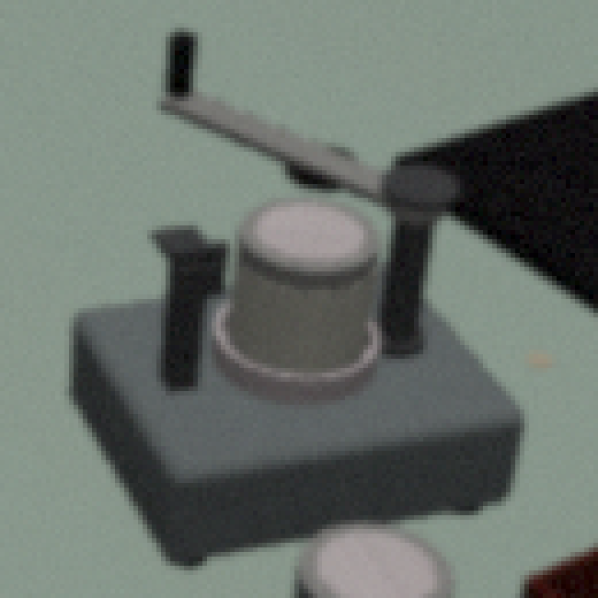

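View pics/c2.png

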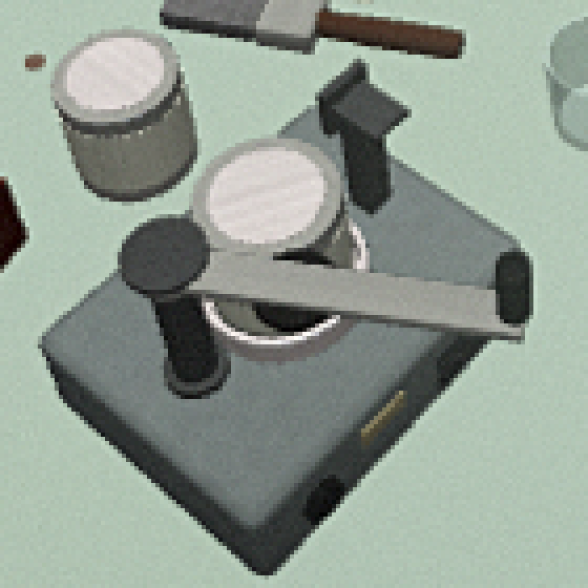

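View pics/c3.png

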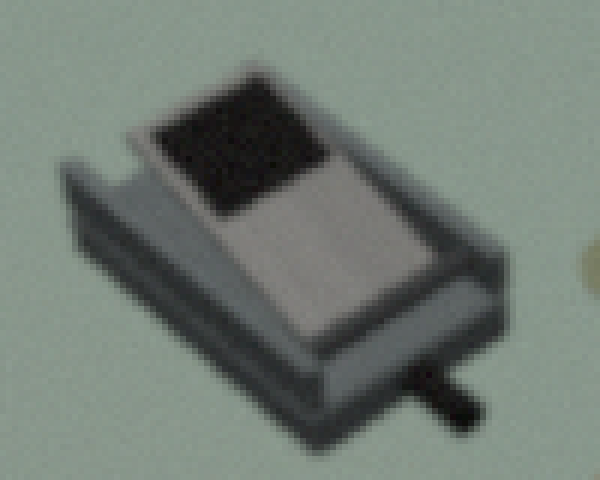

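View pics/c4.png

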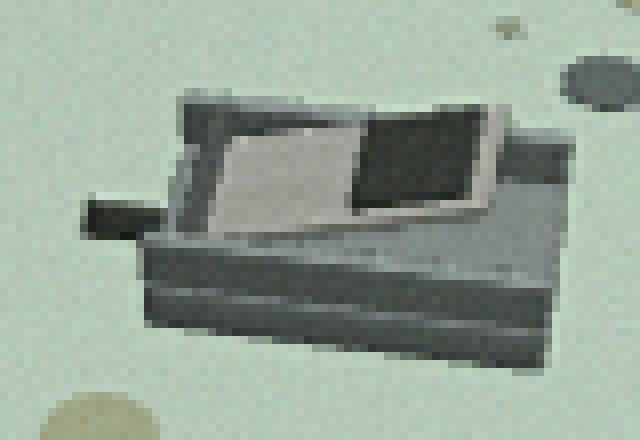

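```bash
cat >> h.py <<'E'
def ray(n,u,v,c=None):
    c=c or arm.get_calibration(n); f=200/np.tan(np.radians(c['fov_y'])/2); T=np.array(c['world_from_camera'])
    d=T[:3,:3]@np.array([(u-c['cx'])/f,-(v-c['cy'])/f,-1]); return T[:3,3],d
def atz(n,u,v,z):
    o,d=ray(n,u,v); return o+d*(z-o[2])/d[2]
def tri(a,b):
    (o1,d1),(o2,d2)=ray('scene',*a),ray('side',*b)
    s=np.linalg.lstsq(np.c_[d1,-d2],o2-o1,rcond=None)[0]; p,q=o1+s[0]*d1,o2+s[1]*d2
    return (p+q)/2,np.linalg.norm(p-q)
def proj(n,P,c=None):
    c=c or arm.get_calibration(n); f=200/np.tan(np.radians(c['fov_y'])/2); T=np.array(c['world_from_camera'])
    p=(np.asarray(P)-T[:3,3])@T[:3,:3]; return np.c_[c['cx']+f*p[:,0]/-p[:,2],c['cy']-f*p[:,1]/-p[:,2]]
E
python3 - <<'E'
from h import *
C1=lambda x,y:((x+.5)/4.6-.5+325,(y+.5)/4.6-.5+115)
C2=lambda x,y:((x+.5)/4.2-.5+185,(y+.5)/4.2-.5+230)
C3=lambda x,y:((x+.5)/6-.5+180,(y+.5)/6-.5+220)
C4=lambda x,y:((x+.5)/8-.5+290,(y+.5)/8-.5+170)
for nm,a,b,z in [('knob',C1(181,66),C2(514,288),.179),('cap',C1(424,180),C2(166,252),.169),('lid',C1(308,233),C2(268,192),.149),
 ('pad',C3(242,146),C4(420,160),.062),('padNE',C3(262,78),C4(490,110),.06),
 ('p1',C3(153,135),C4(470,198),.066),('p2',C3(262,78),C4(482,110),.066),('p3',C3(330,155),C4(370,118),.055),('p4',C3(222,217),C4(352,212),.055),
 ('plateend a',C3(310,345),C4(210,235),.03),('plateend b',C3(435,260),C4(232,140),.03)]:
    p,e=tri(a,b); print(nm,p.round(4),round(e,4),'scene z',atz('scene',*a,z).round(4),'side z',atz('side',*b,z).round(4))
E
```

```text
knob [0.4632 0.234  0.179 ] 0.0002 scene z [0.4634 0.2341 0.179 ] side z [0.4631 0.2339 0.179 ]
cap [0.6167 0.2758 0.1711] 0.003 scene z [0.6151 0.2796 0.169 ] side z [0.6167 0.2737 0.169 ]
lid [0.602  0.2156 0.1496] 0.0004 scene z [0.6014 0.2164 0.149 ] side z [0.6022 0.2151 0.149 ]
pad [ 0.5582 -0.2134  0.0589] 0.0009 scene z [ 0.5622 -0.2143  0.062 ] side z [ 0.5568 -0.2104  0.062 ]
padNE [ 0.5409 -0.2068  0.0841] 0.025 scene z [ 0.5278 -0.1923  0.06  ] side z [ 0.5439 -0.2503  0.06  ]
p1 [ 0.5338 -0.2293  0.0453] 0.0219 scene z [ 0.5448 -0.2411  0.066 ] side z [ 0.5315 -0.1933  0.066 ]
p2 [ 0.5428 -0.2066  0.0845] 0.0227 scene z [ 0.5348 -0.1946  0.066 ] side z [ 0.5444 -0.242   0.066 ]
p3 [ 0.5827 -0.1988  0.0739] 0.023 scene z [ 0.5751 -0.1862  0.055 ] side z [ 0.5852 -0.2337  0.055 ]
p4 [ 0.5753 -0.2192  0.0324] 0.0241 scene z [ 0.5863 -0.2327  0.055 ] side z [ 0.5717 -0.1812  0.055 ]
plateend a [ 0.6288 -0.2097  0.0092] 0.0246 scene z [ 0.6364 -0.2232  0.03  ] side z [ 0.625 -0.175  0.03 ]
plateend b [ 0.6328 -0.1845  0.0572] 0.0265 scene z [ 0.6197 -0.167   0.03  ] side z [ 0.6393 -0.2288  0.03  ]
```

```bash
cat > fit.py <<'E'
from h import *
from scipy.optimize import least_squares
C1=lambda x,y:((x+.5)/4.6-.5+325,(y+.5)/4.6-.5+115)
C2=lambda x,y:((x+.5)/4.2-.5+185,(y+.5)/4.2-.5+230)
C3=lambda x,y:((x+.5)/6-.5+180,(y+.5)/6-.5+220)
C4=lambda x,y:((x+.5)/8-.5+290,(y+.5)/8-.5+170)
def fit(obs,x0):
    def r(x,full=False):
        out=[]
        R=np.array([[np.cos(x[2]),-np.sin(x[2])],[np.sin(x[2]),np.cos(x[2])]])
        for n,px,P in obs:
            w=np.r_[R@np.array(P[:2])+x[:2],P[2]]; out.append(proj(n,[w])[0]-px)
        return np.array(out) if full else np.ravel(out)
    s=least_squares(r,x0,loss='soft_l1'); return s.x,r(s.x,True)
x,r=fit([('scene',C1(424,180),(0,.06,.169)),('side',C2(166,252),(0,.06,.169)),('scene',C1(308,233),(0,0,.149)),('side',C2(268,192),(0,0,.149)),
 ('scene',C1(75,315),(-.08,-.1,.07)),('scene',C1(175,478),(.08,-.1,.07)),('scene',C1(520,415),(.08,.1,.07)),
 ('side',C2(42,345),(.08,.1,.07)),('side',C2(258,527),(-.08,.1,.07)),('side',C2(520,245),(-.08,-.1,.07))],[.6,.216,-.23])
print(x);print(r.round(1).tolist())
def pl(s,y,th=.3,t=0.0): return (.06-s*np.cos(th)-t*np.sin(th)*-0,y,.03+s*np.sin(th)+t)
# pad middle 85mm along, top at .062 ; pad 45 long
z0=.062-.03-.085*np.sin(.3)
s1,s2=.085-.0225,.085+.0225
P=lambda s,y:(.06-s*np.cos(.3)-z0*np.sin(.3),y,.03+s*np.sin(.3)+z0)
for hy in (.025,):
  x,r=fit([('scene',C3(153,135),P(s2,-hy)),('scene',C3(262,78),P(s2,hy)),('scene',C3(330,155),P(s1,hy)),('scene',C3(222,217),P(s1,-hy)),
 ('side',C4(485,110),P(s2,-hy)),('side',C4(470,198),P(s2,hy)),('side',C4(352,212),P(s1,hy)),('side',C4(370,118),P(s1,-hy))],[.63,-.2,-.0])
  print(x);print(r.round(1).tolist())
  c,s=np.cos(x[2]),np.sin(x[2]);R=np.array([[c,-s],[s,c]])
  print('pad rest',x[:2]+R@np.array(P(.085,0)[:2]))
  E
E
sed -i '/^  E$/d' fit.py; python3 fit.py
```

```text
[ 0.6018195   0.21599137 -0.24377993]
[[-1.4, 0.8], [0.0, 0.3], [-0.0, 0.1], [-0.0, 0.4], [-1.9, -1.4], [0.2, 0.2], [2.7, -0.6], [-2.8, -1.4], [-0.4, 0.8], [2.3, -1.8]]
[ 0.58203109 -0.20798769  0.22801294]
[[-0.9, -0.9], [-0.1, -1.5], [0.8, -0.6], [-0.1, -0.2], [-0.2, -0.8], [-0.3, -0.9], [-0.6, -1.0], [-0.3, 0.0]]
pad rest [ 0.55939551 -0.21324023]
```

>>> step_arm(motion="0.6 0 0 0 -7.8;0.4 0 0 0 -7.8;0.4 0 0 0 -7.8;0.4 0 0 0 -7.8;0.4 0 0 0 -7.8;0.4 0 0 0 -7.8;0.4 0 0 0 -7.8;0.4 0 0 0 -7.8;0.4 0 0 0 -7.8;0.4 0 0 0 0")

```text
t: 1.15
ee_pos: [0.2405, 0.5221, 0.3035]
ee_rot: [-0.0, -0.387, 0.922, -0.0]
contact_force: [1.1, -0.5, 0.4]
finger_gap: 0.397
```

```bash
cat >> h.py <<'E'
from scipy.spatial.transform import Rotation as Ro
def d2t(target):
    s=arm.get_state(); q=s['ee_rot']; R=Ro.from_quat(np.r_[q[1:],q[0]])
    return R.inv().apply(np.array(target)-s['ee_pos']),R.as_matrix()
E
python3 - <<'E'
from h import *
s=arm.get_state();print(s['t'],s['ee_pos'],s['q'].round(3),s['finger_gap'])
d,R=d2t([.4632,.234,.243]);print(R.round(3));print(d.round(4))
H=np.array([.6163,.2742])
for a in np.radians([-165.3,-150,-135,-120,-104,-101]):print(np.degrees(a),(H+.16*np.array([np.cos(a),np.sin(a)])).round(4))
E
```

```text
1.15 [0.24053151 0.52205534 0.30349665] [ 0.929  0.159  1.598  0.     1.386 -1.436] 0.39727775181261277
[[-0.701 -0.713 -0.   ]
 [-0.713  0.701 -0.001]
 [ 0.001 -0.    -1.   ]]
[ 0.0492 -0.3607  0.0606]
-165.3 [0.4615 0.2336]
-150.0 [0.4777 0.1942]
-135.0 [0.5032 0.1611]
-119.99999999999999 [0.5363 0.1356]
-104.0 [0.5776 0.119 ]
-101.0 [0.5858 0.1171]
```

>>> step_arm(motion="0.4 0.005 -0.036 0 0;0.4 0.005 -0.036 0 0;0.4 0.005 -0.036 0 0;0.4 0.005 -0.036 0 0;0.4 0.005 -0.036 0 0;0.4 0.005 -0.036 0 0;0.4 0.005 -0.036 0 0;0.4 0.005 -0.036 0 0;0.4 0.005 -0.036 0 0;0.4 0.004 -0.036 0 0;0.4 0 0 0 0;0.4 0 0 0 0")

```text
t: 2.35
ee_pos: [0.463, 0.2344, 0.3037]
ee_rot: [-0.0, -0.385, 0.923, 0.0]
contact_force: [0.1, -0.2, -0.4]
finger_gap: 0.397
```

Run:
```python
from h import *
a=snap('scene','s1.png');b=snap('side','d1.png')
cv2.imwrite('pics/s1c.png',cv2.resize(np.hstack([a[40:240,290:490],b[200:400,170:370]])[:,:,::-1],None,fx=2,fy=2,interpolation=3))
print(arm.get_state()['ee_pos'],d2t([.4632,.234,.243])[0])
```

```text
[0.4622782  0.23541358 0.3037081 ] [ 0.00034325 -0.00168859  0.0607071 ]
```

View pics/s1c.png

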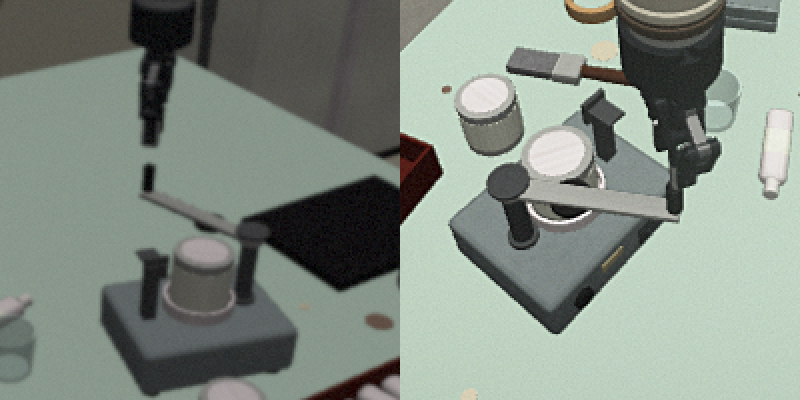

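Picture: the gripper sits right above the knob in the scene view (knob at about (148,178) in the crop) and lined up in the side view. Descending round it.

>>> step_arm(motion="0.4 0 0 0.015 0;0.4 0 0 0.015 0;0.4 0 0 0.015 0;0.4 0 0 0.015 0;0.4 0 0 0 0")

```text
t: 2.95
ee_pos: [0.4606, 0.2351, 0.2405]
ee_rot: [-0.003, -0.387, 0.922, 0.001]
contact_force: [-0.5, -0.5, -0.5]
finger_gap: 0.399
```

Run:
```python
from h import *
a=snap('scene','s2.png');b=snap('side','d2.png');w=snap('wrist','w2.png')
cv2.imwrite('pics/s2c.png',cv2.resize(np.hstack([a[90:190,310:410],b[240:340,250:350]])[:,:,::-1],None,fx=4,fy=4,interpolation=3))
s=arm.get_state();print(s['ee_pos'],s['contact_force'])
```

```text
[0.46274092 0.23523739 0.24413116] [0.78406804 0.38130203 0.23011756]
```

View pics/s2c.png

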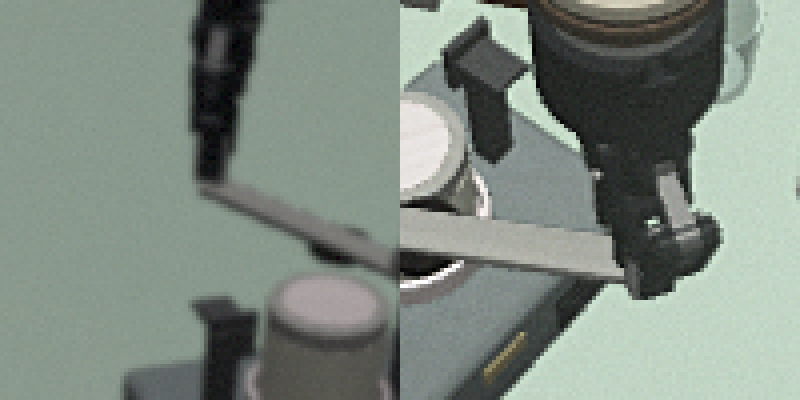

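View pics/w2.png

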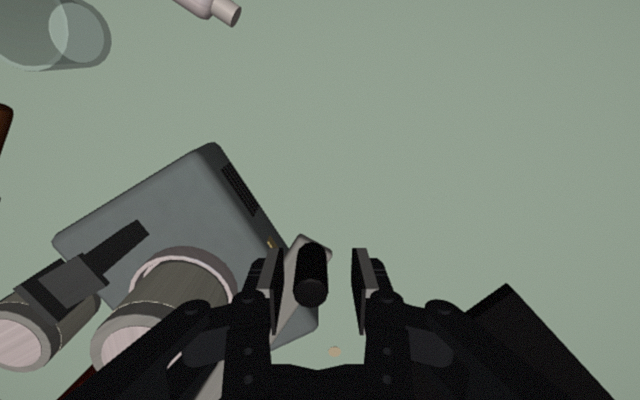

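Run:
```python
from h import *
s=arm.get_state(); d,R=d2t([0,0,0]); H=np.array([.6163,.2742]); n=-R[:2,1]
prev=np.array([.4632,.2345])
for a in [-165.3]+list(range(-160,-103,5))+[-104,-102]:
    K=H+.16*np.array([np.cos(np.radians(a)),np.sin(np.radians(a))]); T=K+.009*n; w=np.r_[T-prev,0]; print(a,T.round(4),(R.T@w).round(4)[:2]); prev=T
print(R.round(3))
```

```text
-165.3 [0.468  0.2273] [ 0.0018 -0.0084]
-160 [0.4724 0.2132] [ 0.007 -0.013]
-155 [0.4777 0.2003] [ 0.0055 -0.0128]
-150 [0.4842 0.1879] [ 0.0043 -0.0133]
-145 [0.4917 0.1761] [ 0.0031 -0.0136]
-140 [0.5002 0.165 ] [ 0.0019 -0.0138]
-135 [0.5096 0.1548] [ 0.0007 -0.0139]
-130 [0.5199 0.1453] [-0.0005 -0.0139]
-125 [0.5309 0.1368] [-0.0017 -0.0139]
-120 [0.5427 0.1293] [-0.0029 -0.0137]
-115 [0.5551 0.1229] [-0.0041 -0.0133]
-110 [0.568  0.1175] [-0.0052 -0.0129]
-105 [0.5813 0.1133] [-0.0063 -0.0124]
-104 [0.584  0.1126] [-0.0014 -0.0024]
-102 [0.5895 0.1114] [-0.0029 -0.0048]
[[-0.701 -0.713  0.   ]
 [-0.713  0.701  0.   ]
 [-0.    -0.    -1.   ]]
```

>>> step_arm(motion="0.4 0.002 -0.008 0 0;0.4 0.004 -0.007 0 0;0.4 0.003 -0.006 0 0;0.4 0.003 -0.006 0 0;0.4 0.003 -0.007 0 0;0.4 0.002 -0.007 0 0;0.4 0.002 -0.006 0 0;0.4 0.002 -0.007 0 0;0.4 0.001 -0.007 0 0;0.4 0.001 -0.007 0 0;0.4 0.001 -0.007 0 0;0.4 0.001 -0.007 0 0;0.4 0 -0.007 0 0;0.4 0 -0.007 0 0;0.4 -0.001 -0.007 0 0;0.4 -0.001 -0.007 0 0;0.4 -0.001 -0.007 0 0;0.4 -0.001 -0.007 0 0;0.4 -0.002 -0.007 0 0;0.4 0 0 0 0")

```text
t: 5.1
ee_pos: [0.5439, 0.1288, 0.2441]
ee_rot: [0.0, -0.386, 0.922, -0.0]
contact_force: [-0.9, -0.1, 0.4]
finger_gap: 0.397
```

Run:
```python
from h import *
b=snap('side','d3.png');w=snap('wrist','w3.png')
cv2.imwrite('pics/s3c.png',np.hstack([cv2.resize(b[200:340,210:350],(400,400)),w[:,120:520]])[:,:,::-1])
s=arm.get_state();print(s['ee_pos'],s['contact_force'])
```

```text
[0.54317205 0.12928391 0.24395621] [ 0.12709692  0.34432739 -0.19603838]
```

View pics/s3c.png

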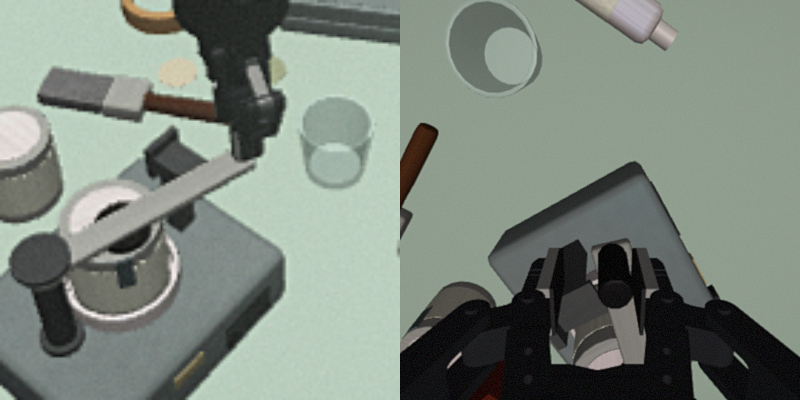

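The knob is riding against the trailing pad, the bar is over the tin and about 16° short of home. Continuing.

>>> step_arm(motion="0.4 -0.002 -0.007 0 0;0.4 -0.002 -0.006 0 0;0.4 -0.003 -0.006 0 0;0.4 -0.002 -0.006 0 0;0.4 -0.003 -0.006 0 0;0.4 -0.003 -0.006 0 0;0.4 -0.002 -0.004 0 0;0.4 0 0 0 0")

```text
t: 6.0
ee_pos: [0.5846, 0.1125, 0.2438]
ee_rot: [0.0, -0.386, 0.922, -0.0]
contact_force: [-0.3, -0.5, 0.1]
finger_gap: 0.397
```

Run:
```python
from h import *
b=snap('side','d4.png');w=snap('wrist','w4.png')
cv2.imwrite('pics/s4c.png',np.hstack([cv2.resize(b[200:340,210:350],(400,400)),w[:,120:520]])[:,:,::-1])
s=arm.get_state();print(s['t'],s['ee_pos'],s['contact_force'])
```

```text
6.1 [0.58425548 0.11262419 0.24392039] [ 0.41114528  0.05202454 -0.50800848]
```

View pics/s4c.png

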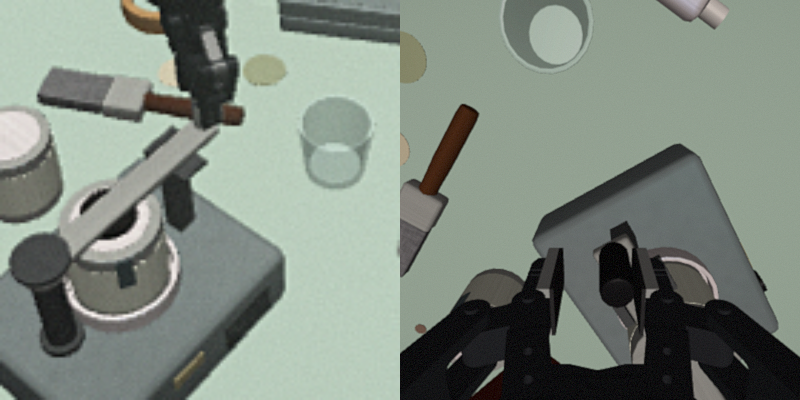

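>>> step_arm(motion="0.4 -0.001 -0.002 0 0;0.4 -0.001 -0.002 0 0;0.4 0 0 0 0")

```text
t: 6.4
ee_pos: [0.586, 0.1126, 0.2434]
ee_rot: [-0.003, -0.387, 0.922, 0.002]
contact_force: [-11.2, 3.5, 5.5]
finger_gap: 0.4
```

>>> step_arm(motion="0.4 -0.001 -0.002 0 0;0.4 -0.001 -0.002 0 0;0.4 0 0 0 0")

```text
t: 6.7
ee_pos: [0.5872, 0.1127, 0.2428]
ee_rot: [-0.007, -0.387, 0.922, 0.005]
contact_force: [-23.4, 6.8, 12.1]
finger_gap: 0.403
```

>>> step_arm(motion="0.4 0.001 0.005 0 0;0.4 0.001 0.005 0 0;0.4 0 0.002 0 0;0.4 0 0 -0.02 0;0.4 0 0 -0.02 0;0.4 0 0 -0.03 0;0.4 0 0 -0.03 0;0.4 0 0 0 0")

```text
t: 7.5
ee_pos: [0.5848, 0.1167, 0.3498]
ee_rot: [0.005, -0.386, 0.922, -0.002]
contact_force: [-0.2, 0.0, 0.9]
finger_gap: 0.4
```

Run:
```python
from h import *
b=snap('side','d5.png');a=snap('scene','s5.png')
cv2.imwrite('pics/s5c.png',np.hstack([cv2.resize(b[200:340,190:330],(400,400)),cv2.resize(a[110:240,325:455],(400,400))])[:,:,::-1])
s=arm.get_state();print(s['t'],s['ee_pos'],s['contact_force'],s['q'].round(2))
```

```text
7.6 [0.58309774 0.11676142 0.34470051] [ 0.04675276 -0.38310695 -0.10279819] [-0.01  0.18  1.49 -0.    1.47 -2.37]
```

View pics/s5c.png

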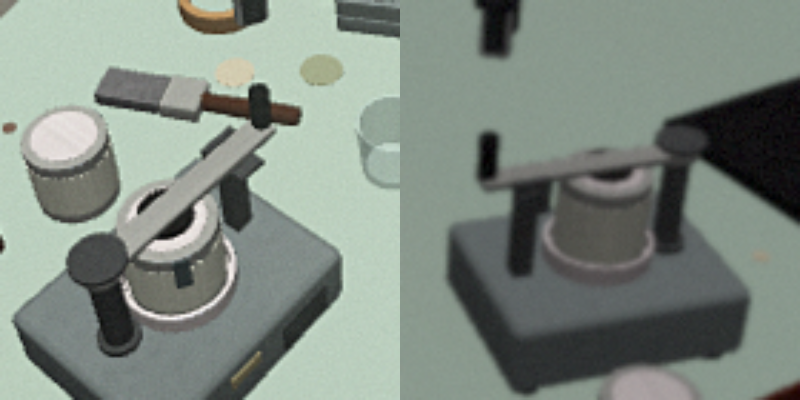

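Run:
```python
from h import *
p,e=tri((353.4,160.4),(280.8,236.6));print(p,e,'side',atz('side',280.8,236.6,.179),'scene',atz('scene',353.4,160.4,.179))
H=np.array([.6163,.2742]);v=p[:2]-H;print(np.hypot(*v),np.degrees(np.arctan2(v[1],v[0])), -90-np.degrees(.2438))
d,R=d2t([.5594,-.2132,.20]);print(d,R.round(3))
```

```text
[0.57713376 0.11954317 0.17939759] 0.0009313197851088098 side [0.5770537  0.11882958 0.179     ] scene [0.57705763 0.12017132 0.179     ]
0.15953911547401173 -104.21115567829226 -103.96871104528947
[ 0.25195948 -0.21436865  0.14469576] [[-0.702 -0.713  0.002]
 [-0.713  0.702 -0.   ]
 [-0.002 -0.002 -1.   ]]
```

The arm is home: knob measured at (0.577, 0.1195), predicted closed position (0.5777, 0.119), about 0.004 rad off. Now turn, shut the gripper and go above the paddle.

>>> step_arm(motion="0 0 0 0 8;0 0 0 0 8;0 0 0 0 8;0 0 0 0 8;0 0 0 0 0;0 0 0 0 0")

```text
t: 8.2
ee_pos: [0.5823, 0.1168, 0.3426]
ee_rot: [-0.001, -0.119, 0.993, 0.0]
contact_force: [-0.6, 0.5, 0.3]
finger_gap: -0.002
```

Run:
```python
from h import *
d,R=d2t([.5594,-.2132,.16]);print(d,R.round(3))
```

```text
[ 0.09969013 -0.31542672  0.18264069] [[-0.972 -0.236 -0.002]
 [-0.236  0.972 -0.   ]
 [ 0.002  0.    -1.   ]]
```

>>> step_arm(motion="0 0.010 -0.032 0 0;0 0.010 -0.032 0 0;0 0.010 -0.032 0 0;0 0.010 -0.032 0 0;0 0.010 -0.031 0 0;0 0.010 -0.031 0 0;0 0.010 -0.031 0 0;0 0.010 -0.031 0 0;0 0.010 -0.031 0 0;0 0.010 -0.032 0 0;0 0 0 0.03 0;0 0 0 0.03 0;0 0 0 0.03 0;0 0 0 0.03 0;0 0 0 0.03 0;0 0 0 0.01 0;0 0 0 0 0;0 0 0 0 0")

```text
t: 10.0
ee_pos: [0.5594, -0.2131, 0.1853]
ee_rot: [0.001, -0.118, 0.993, -0.001]
contact_force: [-0.4, -0.6, -0.1]
finger_gap: 0.003
```

Run:
```python
from h import *
b=snap('side','d6.png');a=snap('scene','s6.png')
cv2.imwrite('pics/s6c.png',np.hstack([cv2.resize(b[120:230,280:390],(400,400)),cv2.resize(a[170:300,165:295],(400,400))])[:,:,::-1])
s=arm.get_state();print(s['t'],s['ee_pos'],s['contact_force'],s['q'].round(2),d2t([.5594,-.2132,.14])[0])
```

```text
10.1 [ 0.55972403 -0.21331479  0.18605588] [ 0.13173576 -0.49365821  0.42189121] [-0.57  0.33  1.64  0.    1.17 -2.37] [0.00040649 0.00030888 0.04605434]
```

View pics/s6c.png

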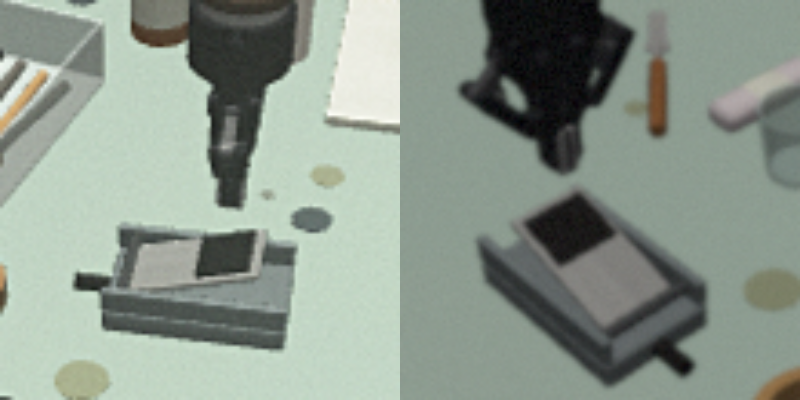

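The shut fingers are centred above the pad. Descend to just above it, then press in small steps.

>>> step_arm(motion="0 0 0 0.01 0;0 0 0 0.01 0;0 0 0 0.01 0;0 0 0 0.01 0;0 0 0 0 0;0 0 0 0 0")

```text
t: 10.7
ee_pos: [0.5585, -0.2126, 0.1434]
ee_rot: [-0.0, -0.117, 0.993, 0.0]
contact_force: [0.8, 0.5, -1.0]
finger_gap: 0.003
```

>>> step_arm(motion="0 0 0 0.002 0;0 0 0 0.002 0;0 0 0 0.002 0;0 0 0 0.002 0;0 0 0 0 0;0 0 0 0 0")

```text
t: 11.3
ee_pos: [0.5589, -0.2129, 0.1363]
ee_rot: [0.0, -0.117, 0.993, -0.0]
contact_force: [-0.8, 0.8, 2.7]
finger_gap: 0.003
```

>>> step_arm(motion="0 0 0 0.002 0;0 0 0 0.002 0;0 0 0 0.002 0;0 0 0 0.002 0;0 0 0 0 0;0 0 0 0 0")

```text
t: 11.9
ee_pos: [0.5587, -0.2128, 0.128]
ee_rot: [-0.0, -0.117, 0.993, -0.0]
contact_force: [-3.3, -0.9, 4.0]
finger_gap: -0.001
```

Run:
```python
from h import *
b=snap('side','d7.png');a=snap('scene','s7.png')
cv2.imwrite('pics/s7c.png',np.hstack([cv2.resize(b[150:230,300:380],(400,400)),cv2.resize(a[220:300,180:260],(400,400))])[:,:,::-1])
for i in range(5):
  s=arm.get_state();print(s['t'],s['ee_pos'],s['contact_force']);arm.get_image('wrist')
```

```text
12.0 [ 0.55869966 -0.21282199  0.12803551] [-1.70589236 -0.39389711  4.54791565]
12.05 [ 0.55874615 -0.21277522  0.1280627 ] [-2.05475097 -1.76280403  5.02168285]
12.1 [ 0.55873568 -0.21280095  0.12805188] [-2.15627378 -1.09544125  3.70785175]
12.15 [ 0.55873627 -0.21280214  0.12804628] [-1.83519539 -0.77456748  4.27904681]
12.2 [ 0.55874946 -0.21278144  0.12803545] [-1.54683768 -0.90910967  3.65342613]
```

View pics/s7c.png

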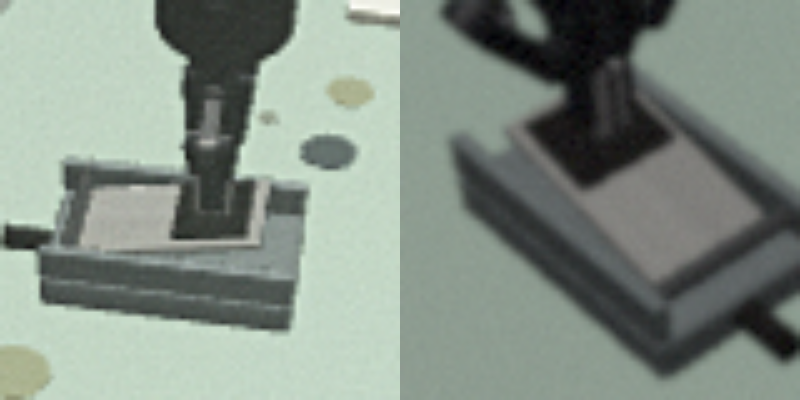

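>>> step_arm(motion="0 0 0 0.002 0;0 0 0 0.002 0;0 0 0 0 0;0 0 0 0 0;0 0 0 0 0")

```text
t: 12.75
ee_pos: [0.5587, -0.2127, 0.1241]
ee_rot: [0.0, -0.117, 0.993, -0.0]
contact_force: [-2.4, -0.6, 5.3]
finger_gap: -0.001
```

```bash
cat > chk.py <<'E'
from h import *
import sys
tag=sys.argv[1]
b=snap('side','d%s.png'%tag);a=snap('scene','s%s.png'%tag)
x0=np.array([.58203109,-.20798769,.22801294]);c,s_=np.cos(x0[2]),np.sin(x0[2])
k=6
out=[]
for n,im,(u0,v0) in (('side',b,(310,165)),('scene',a,(180,225))):
    z=cv2.resize(im[v0:v0+66,u0:u0+66],(396,396),interpolation=cv2.INTER_CUBIC)[:,:,::-1].copy()
    for pd,col in ((0.09,(255,0,0)),(.15,(0,255,0)),(.21,(0,0,255))):
        th=.3-pd; z0=.0069-.004  # plate top, under pad
        P=[]
        for s,y in ((.115,-.03),(.115,.03)):
            lx=.06-s*np.cos(th)-z0*np.sin(th); P.append([x0[0]+c*lx-s_*y,x0[1]+s_*lx+c*y,.03+s*np.sin(th)+z0])
        q=proj(n,P); q=((q-[u0,v0]+.5)*k).astype(int)
        for m in q: cv2.circle(z,tuple(int(v) for v in m),3,col,1)
    out.append(z)
cv2.imwrite('pics/chk%s.png'%tag,np.hstack(out))
F=[]
for i in range(4):
    s=arm.get_state();F.append(s['contact_force']);arm.get_image('wrist')
print(s['t'],s['ee_pos'],np.mean(F,0))
E
python3 chk.py 8
```

```text
13.0 [ 0.55873018 -0.21270594  0.12410255] [-2.13192499 -0.80345154  5.38207479]
```

View pics/chk8.png

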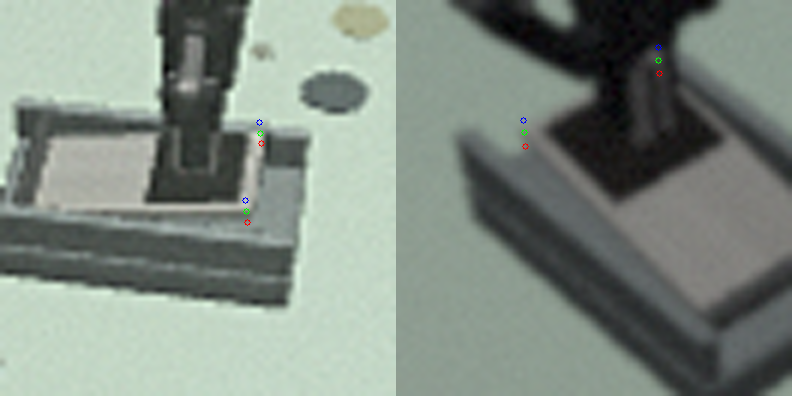

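>>> step_arm(motion="0 0 0 0.001 0;0 0 0 0 0;0 0 0 0 0;0 0 0 0 0;0 0 0 0 0;0 0 0 0 0")

```text
t: 13.65
ee_pos: [0.5587, -0.2127, 0.1231]
ee_rot: [-0.0, -0.117, 0.993, -0.0]
contact_force: [-2.4, -0.8, 5.1]
finger_gap: -0.002
```

```bash
python3 chk.py 9
```

```text
13.9 [ 0.5586998  -0.21273169  0.12311483] [-2.57872511 -1.71066171  5.63207456]
```

View pics/chk9.png

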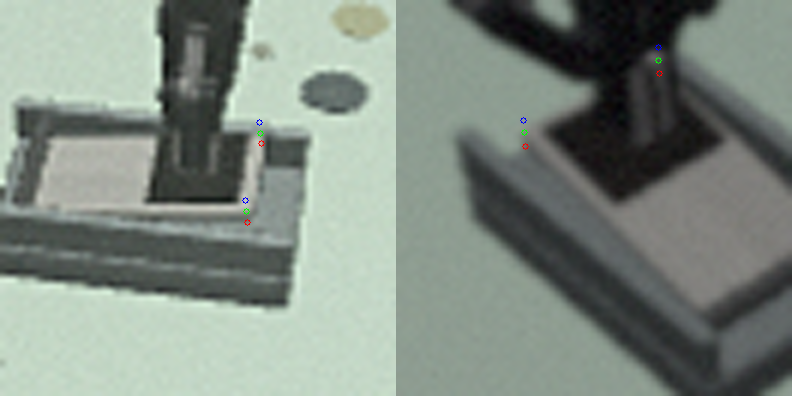

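View pics/d9.png

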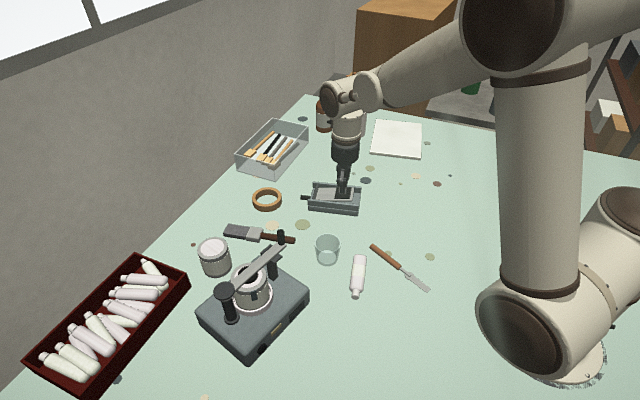

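The plate end sits at the 0.15 rad mark in both views (side crop corner about (246,210)). The hold-down arm is still home, with the other things unmoved. Handing in.

Run:
```python
from h import *
print(arm.close_job()); s=arm.get_state(); print(s['t'],s['ee_pos'],s['contact_force'])
```

```text
the job is handed in; nothing more can be done
None
the job is handed in; nothing more can be done
```

The hold-down arm is home in its catch, and I handed the job in at about 14 s with the shut fingers holding the paddle at about half travel. No verdict came back, and the state could not be read after hand-in.

- **Hold-down arm:** I caged the knob between the open fingers and swung it round until it met the hard stop, where the force rose to about 24 N. The knob then measured at (0.577, 0.1195), within 1 mm (about 0.004 rad) of its predicted closed position. It still looked home in the last side picture.
- **Paddle:** I lowered the fingertips to tip height 0.050 m and left them pushing with about 5.6 N upward on the tool.
- **How far it is pressed:** tip height and the plate edge in both pictures give about 0.15 rad. The force reading and a 1-pixel bias in my picture fit point slightly lower, about 0.12 to 0.14 rad. All of these are inside 0.09 to 0.21 rad, and the paddle never came near the bottom stop.
- **Tin and other things:** the tin looked upright in its carrier and the other things looked unmoved. I checked these by eye only.

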